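# Rock the heavy crock to pour the lemons and onion into the tray

## Task

Bring the wooden tray up close against the pouring side of the wooden stand, square to it and centred, standing flat on the worktop. Then, by the bar handle on its back, rock the heavy white crock forward on its front base edge, without lifting it off the stand, until both lemons and the onion have rolled out into the tray. Ease it back down (do not let it drop) until it stands upright in its place on the stand, leave the tray where it is, let go of everything, and leave the jars, tin and box alone.

Things in the scene. Friction and masses are not known exactly. Their poses are not given: they have to be found in the camera images.
- stand: Fixed wooden step, 200 (x) x 204 mm (y from -110 to +93.5 mm), 90 mm high; origin on the worktop under the crock's place. Its own -y is the pouring side. A dark steel stop strip, 8 mm thick and 6 mm high, runs along the top of the pouring edge with its inner face at y = -100.5 mm.
- crock: White stoneware open crock with a blue band, 176 (x) x 165 (y) x 125 mm high, walls 7 mm, with a toe 12 mm long and 6 mm thick along its front base edge, about 1.8 kg plus 0.32 kg contents; loose on the stand, base z = 90 mm. Origin: centre of its underside; its own -y is the front and pours over the stand's -y side. The slippery inner front slopes outward 15 degrees: contents roll out when it is rocked forward 100 to 105 degrees.
- crock_handle (a point): Middle of the crock's round steel bar handle on its back: bar 12 mm thick, parallel to the crock's x axis, 98 mm clear between its two stems, 45 mm (centre) off the back wall, at crock y = +127.5, z = +105 mm (195 mm above the worktop at the start). The bar can turn between gripping fingers, so these may keep pointing down while the crock rocks.
- crock_edge (a point): Middle of the crock's front base edge, on which it rocks (tip of the toe, crock y = -94.5 mm, z = 0); rests on the stand top 6 mm behind the stop strip, which catches the toe if it slides forward. The crock's centre of mass is about 30 mm up on its middle axis, so past about 70 degrees it wants to fall forward.
- tray: Loose light wooden tray, open on top, 200 (x) x 230 (y) x 55 mm high, walls 6 mm, 0.45 kg; origin on its underside at its centre. It starts on the worktop 50 to 110 mm beyond the pouring side of the stand, its +y end towards the stand. Close up, its +y end touches the stand's pouring side (stand y = -110 mm), the tray's centre at stand y = -225 mm.
- tray_lug (a point): Grip point in the dark upright grip lug on the tray's -y (outer) end: lug 70 (x) x 14 (y) mm, its top 84 mm above the worktop; the point lies 62 mm up, at tray y = -121 mm.
- lemon_a_center (a point): Centre of a yellow lemon, 72 x 55 x 56 mm, lying in the crock.
- lemon_b_center (a point): Centre of a second, equal lemon, lying in the crock.
- onion_center (a point): Centre of a brown onion, 71 x 70 x 72 mm, lying in the crock.
- lemon_a: The first lemon, origin on its underside as it first lies.
- lemon_b: The second lemon, likewise.
- onion: The onion, origin on its underside as it first lies.
- jar_pickle: Bystander: glass jar with green lid, 95 mm across, 122 mm high; origin at its underside. Leave alone.
- tin_tuna: Bystander: flat round tin, 86 mm across, 40 mm high; origin at its underside. Leave alone.
- jar_jam: Bystander: jar with black lid, 70 mm across, 101 mm high; origin at its underside. Leave alone.
- tea_box: Bystander: dark blue carton, 71 x 136 x 117 mm; origin at its underside. Leave alone.

How it is judged:
On the way, in this order (a step that is already met when the one before it is completed fails the run):
1. the tray stands close against the stand's pouring side (within about 25 mm), centred within 35 mm and square within 0.2 rad, flat on the worktop, the crock still upright (y of tray_lug in the frame of stand between -0.375 and -0.326 m and x of tray_lug in the frame of stand between -0.035 and 0.035 m and angle between the y axis of tray and the y axis of stand, either way round below 0.2 rad and height (world z) of tray below 0.01 m and angle between tray's own z axis and vertical below 0.06 rad and angle between crock's own z axis and vertical below 0.15 rad), for 0.2 s.
2. the crock is rocked forward by more than 1.2 rad with its front base edge still on the stand (angle between crock's own z axis and vertical above 1.2 rad and z of crock_edge in the frame of stand between 0.075 and 0.12 m), for 0.2 s.
At the end, for the whole second after the job is handed in: Both lemons and the onion lie still in the tray; the tray is flat on the worktop within 55 mm of the stand; the crock stands still and upright (0.06 rad) on the stand, its front base edge within 28 mm of the stop strip, 25 mm of centre, 0.2 rad of square (x of lemon_a_center in the frame of tray between -0.094 and 0.094 m and y of lemon_a_center in the frame of tray between -0.109 and 0.109 m and z of lemon_a_center in the frame of tray between 0 and 0.12 m and linear speed of each of lemon_a, lemon_b, onion below 0.05 m/s and x of lemon_b_center in the frame of tray between -0.094 and 0.094 m and y of lemon_b_center in the frame of tray between -0.109 and 0.109 m and z of lemon_b_center in the frame of tray between 0 and 0.12 m and x of onion_center in the frame of tray between -0.094 and 0.094 m and y of onion_center in the frame of tray between -0.109 and 0.109 m and z of onion_center in the frame of tray between 0 and 0.12 m and angle between each of crock, tray's own z axis and vertical below 0.06 rad and z of crock_edge in the frame of stand between 0.08 and 0.1 m and y of crock_edge in the frame of stand between -0.112 and -0.072 m and x of crock_edge in the frame of stand between -0.025 and 0.025 m and angle between the y axis of crock and the y axis of stand, either way round below 0.2 rad and linear speed of crock below 0.02 m/s and height (world z) of tray below 0.01 m and y of tray_lug in the frame of stand between -0.405 and -0.326 m); the robot touches nothing.
It fails at once if the crock's front base edge is lifted more than 30 mm off the stand (z of crock_edge in the frame of stand above 0.12 m).
It fails at once if the crock's front base edge drops off the stand (z of crock_edge in the frame of stand below 0.07 m).
It fails at once if the crock is let fall or slammed (turns faster than 4 rad/s) (angular speed of crock above 4 rad/s).
It fails at once if a bystander jar, tin or box is moved by more than 30 mm (distance of any of jar_pickle, tin_tuna, jar_jam, tea_box from where it was at the start of the episode above 0.03 m).
It also fails if it takes over 70 s, if anything falls off the work surface, if the arm or the gripper's body presses on something with over 40 N, if the wrist force passes 120 N, or if a joint passes its speed limit or range.

## Robot

A 7-joint arm with a two-finger parallel gripper is mounted at the origin on a cart in front of the work surface, level with it; the furniture and walls round the work are solid. World frame = base frame: x ahead of the robot, y to its left, z up, the work surface at z = 0. Lengths are in m, angles in rad, forces in N, time in s.
With the tool pointing down it reaches from about 0.425 to 0.875 m from the base axis. Payload 9.9 kg.
Tool frame: the origin (TCP) lies on the mounting face of the last link; the fingertips stand 173 mm ahead of it and the grasp point (between the pads) lies 155 mm ahead of it; z points along the fingers, y is the direction in which the jaws open and shut (so a half turn about z gives the same grasp; the last joint's range is limited). The gripper opens to 85 mm and grips with 20 to 120 N. Pads are 22 mm wide; open, the fingers measure 114 mm over their backs; the gripper's body (76 mm by 85 mm) begins 54 mm behind the grasp point. The pads swing forward as they close: fully open they stand 13 mm farther back than shut.
Start: joints at [-1.254, 0.576, 0.025, 1.437, -0.015, 1.129, -0.057], TCP at [0.263, 0.622, 0.405] pointing down, gripper open.
Joint ranges: [-2.76, 2.76], [-0.34, 2.15], [-1.52, 1.57], [0.19, 2.46], [-1.09, 4.23], [0.17, 1.99], [-2.82, 2.82]. Speed limits (rad/s): [2.22, 2.22, 3.01, 3.01, 3.14, 3.14, 3.14].

## Interface

Orientations are given as a 3x3 rotation matrix whose columns are the frame's x, y, z axes.
In Python, from workcell import get_obs, eyes, workorder gives the robot as it stands. The module is installed in compiled form; this text tells all that it offers.
- The arm moves only by the tool send_rows, never from a script. Its argument "rows" is a list of rows, each a list of 7 numbers: the shift along the world's x, y, z in cm, then the turn, a rotation vector about the world's x, y, z in degrees, then the closure, from 0 (fully open) to 1 (shut). In form: [[x, y, z, wx, wy, wz, fingers], ...]. A call has 1 to 12 rows; each row is the pose to reach, as a shift and turn from the pose commanded when the call began; what a row does not reach only later rows make up. A row lasts 1/8 s, in which the tool goes at most 62.5 mm and 10.7 degrees, less where a joint would pass 70% of its speed; a pose out of reach is approached as far as the arm can. A call with a gripper value outside its range is refused whole. The fingers move at their own pace and stop on an object; "force" is the grip in N (left out, the last holds). Time passes only in rows, so rows that repeat a pose let the fingers close. It gives the time, the measured TCP pose, the force and the opening at its end, in the units of the state.
- get_obs(): the state, without advancing time (a new reading comes with each control period).
- eyes.read_camera(name): name is "side" or "top"; returns (picture, depth): 420x560x3 uint8, blue, green, red; 420x560 float32, m along the optical axis (not along the pixel's ray), 0 where there is no reading.
- eyes.camera_model(name): a dict with "K" (3x3 intrinsics, pixels), "k1" (the pictures are not rectified: a ray, as slopes to the right and down, at radius r is drawn at 1 + k1 r^2 times it, then the intrinsics apply), "R" (3x3) and "t" (3): a world point X has camera coordinates R X + t. Camera axes: x right, y down, z forward; pixel columns grow to the right and rows downward; lengths in m; the calibration is good to about 2 mm. A picture is of the moment at which its call begins. camera_model takes no time and is no camera call.
- workorder.sign_off(): hands the job in, once; it reports no verdict.
The state is a dict: "t": time; "joints": joint angles; "joint_vel": joint speeds; "tau": joint torques, N m; "tool_pos": TCP position; "eef_rot": TCP orientation; "wrist_force": force on the tool from outside, world axes, zero at the start; "torque": the same for the moment, N m; "gripper_width": opening from 0.0 (shut) to 1.0 (fully open).
Only numpy, scipy, OpenCV 4.12 (cv2) and the standard library are available. Lean on these libraries where they do the work, as an engineer would, in place of code of your own. Each camera call takes 0.05 s, during which the arm holds its last target. There are 200 camera calls.

## Working session

There is one attempt and no reset: what is moved stays moved. The work goes in short steps, Python scripts to look and compute and a tool call to move; the robot and the scene stay as the last step left them, time stands still between calls to the robot, and variables do not carry over. Pictures are saved under pics/ and viewed, about 8 in all and at most 12, crops included, and the job is handed in when it is done.

Besides the shell and the picture viewer there is one more tool, called after "Call:" as name([rows], argument=value, ...), one row to a line, values as JSON. send_rows: Moves the arm, as the interface text tells. Its arguments: {"type":"object","properties":{"rows":{"type":"array"},"force":{"type":"number"}},"required":["rows"]}

```bash
mkdir -p pics; cat > h.py <<'E'
import numpy as np, cv2
from workcell import get_obs, eyes, workorder
def cloud(name):
    img,d=eyes.read_camera(name); m=eyes.camera_model(name)
    K=np.array(m["K"]);R=np.array(m["R"]);t=np.array(m["t"])
    v,u=np.mgrid[0:420,0:560].astype(np.float32)
    p=cv2.undistortPoints(np.stack([u.ravel(),v.ravel()],1)[:,None],K,np.array([m["k1"],0,0,0.])).reshape(420,560,2)
    X=np.dstack([p*d[...,None],d])
    W=(X-t)@R
    W[d==0]=np.nan
    return img,W
E
python3 - <<'E'
from h import *
for n in("top","side"):
    i,W=cloud(n); cv2.imwrite(f"pics/{n}0.png",cv2.resize(i,(784,588))); np.savez(f"{n}0.npz",i=i,W=W)
o=get_obs();print(o["t"],o["tool_pos"],o["eef_rot"])
for n in("top","side"):
    m=eyes.camera_model(n);print(n,-np.array(m["R"]).T@m["t"])
E
```

```text
0.1 [0.26325082 0.62136993 0.40391871] [[-9.20787833e-01  3.90063442e-01 -5.26316589e-04]
 [ 3.90063787e-01  9.20786662e-01 -1.47153602e-03]
 [-8.93671100e-05 -1.56026951e-03 -9.99998779e-01]]
top [0.17921639 0.03879121 1.46252893]
side [-0.11654589  1.31900276  1.21214695]
```

View pics/top0.png

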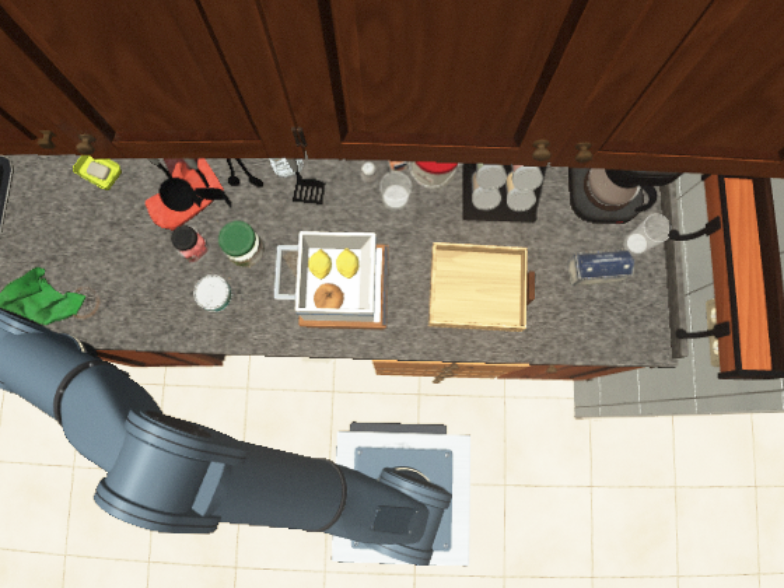

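View pics/side0.png

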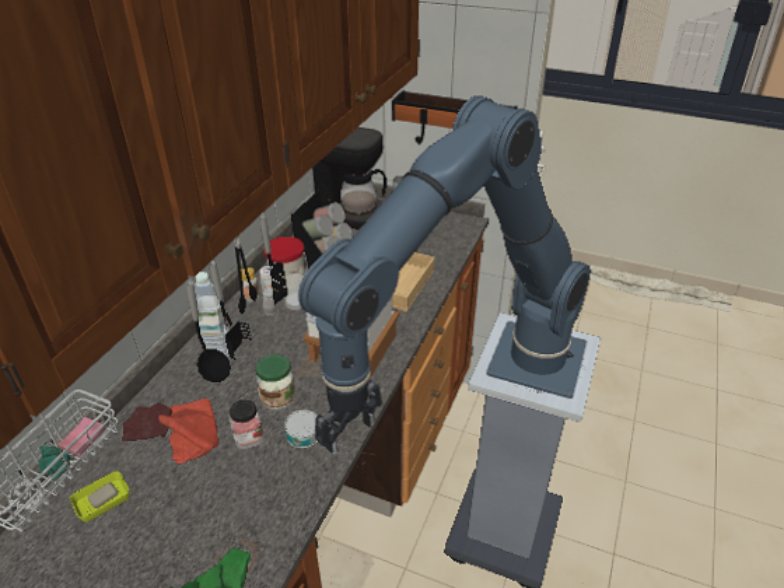

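Top view (784 px wide): crock at about (336,275) with its handle on the left at (287,272), the tray at (480,285), its lug at (530,287). Picture left is world +y, picture up is +x. Next I measure from depth.

```bash
python3 - <<'E'
from h import *
z=np.load("top0.npz");i,W=z["i"],z["W"]
s=560/784
def reg(n,u0,u1,v0,v1,z0,z1):
    w=W[int(v0*s):int(v1*s),int(u0*s):int(u1*s)].reshape(-1,3)
    w=w[(w[:,2]>z0)&(w[:,2]<z1)]
    r=cv2.minAreaRect((w[:,:2]*1000).astype(np.float32))
    print(n,len(w),np.round(np.median(w,0),3),"rect",np.round(r[0],1),np.round(r[1],1),round(r[2],2))
reg("rim",285,390,225,335,.203,.225)
reg("handle",270,292,240,305,.17,.21)
reg("handlebar",270,284,240,305,.17,.21)
reg("standtop",290,392,225,330,.08,.10)
reg("trayrim",420,530,235,335,.045,.065)
reg("lug",522,540,262,310,.068,.1)
reg("jar",215,265,215,270,.1,.14)
reg("jam",170,210,220,262,.08,.12)
reg("tin",190,235,270,315,.03,.05)
reg("tea",565,640,245,290,.1,.13)
w=W[int(225*s):int(335*s),int(285*s):int(392*s)]
big=cv2.resize(i[int(225*s):int(335*s),int(265*s):int(545*s)],None,fx=4,fy=4,interpolation=cv2.INTER_CUBIC);cv2.imwrite("pics/crop1.png",big);print(big.shape)
for p in [(382,250),(382,285),(382,318),(377,250),(340,322),(310,322),(300,322)]:
    print(p,np.round(W[int(p[1]*s),int(p[0]*s)],3))
E
```

```text
rim 654 [0.488 0.159 0.213] rect [488.2 174.7] [177.  192.3] 0.42
handle 212 [0.484 0.286 0.199] rect [487.7 279.4] [121.6  34.5] 3.85
handlebar 164 [0.484 0.288 0.199] rect [487.4 288.6] [120.2  16.6] 4.33
standtop 996 [0.456 0.08  0.094] rect [488.5 151.9] [201.4 201.4] 0.38
trayrim 534 [ 0.508 -0.186  0.053] rect [ 505.7 -171.3] [232.4 202.5] 88.22
lug 104 [ 0.499 -0.287  0.082] rect [ 501.8 -288. ] [70.5 14.5] 0.2
jar 523 [0.582 0.406 0.122] rect [582.9 407.8] [81.3 85.5] 48.89
jam 289 [0.586 0.54  0.099] rect [586.1 541.5] [62.6 61.2] 47.31
tin 475 [0.471 0.483 0.037] rect [470.5 482.8] [84.8 81.5] 48.44
tea 200 [ 0.555 -0.463  0.107] rect [ 557.  -467.7] [ 28.4 127.7] 7.13
(316, 800, 3)
(382, 250) [0.572 0.069 0.099]
(382, 285) [0.49  0.066 0.09 ]
(382, 318) [0.41  0.064 0.09 ]
(377, 250) [0.573 0.079 0.095]
(340, 322) [0.398 0.16  0.087]
(310, 322) [0.395 0.228 0.091]
(300, 322) [0.394 0.251 0.091]
```

View pics/crop1.png

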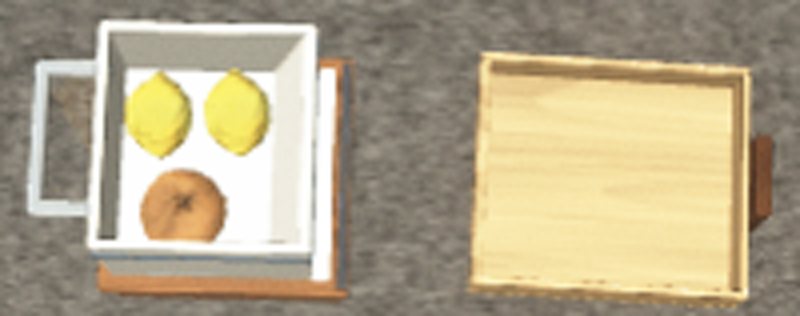

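The crop shows crock, stand and tray nearly axis-aligned, with only a few degrees of yaw between them. I'll fit lines to get the yaws.

```bash
python3 - <<'E'
from h import *
z=np.load("top0.npz");W=z["W"];s=560/784
def prof(n,u0,u1,v0,v1,z0,z1,ax,side,step=.012):
    # extreme (q) of coordinate ax in bins along other axis, robust line
    w=W[int(v0*s):int(v1*s),int(u0*s):int(u1*s)].reshape(-1,3); w=w[(w[:,2]>z0)&(w[:,2]<z1)]
    o=1-ax;b=np.arange(w[:,o].min(),w[:,o].max(),step);P=[]
    for a in b:
        q=w[(w[:,o]>=a)&(w[:,o]<a+step)]
        if len(q)>2:P.append((a+step/2,np.percentile(q[:,ax],3 if side<0 else 97)if side else np.median(q[:,ax])))
    P=np.array(P)[1:-1];f=np.polyfit(*P.T,1)
    r=P[:,1]-np.polyval(f,P[:,0]);k=abs(r)<=2*np.median(abs(r))+1e-4;f=np.polyfit(*P[k].T,1)
    print(n,"slope deg %.2f at mid %.3f -> %.4f  range %.3f %.3f rms %.4f"%(np.degrees(f[0]),P[:,0].mean(),np.polyval(f,P[:,0].mean()),P[0,0],P[-1,0],r[k].std()))
prof("bar",270,284,240,305,.185,.21,1,0)
prof("stand front",370,392,225,330,.08,.105,1,-1)
prof("stand -x side",290,392,300,330,.08,.105,0,-1)
prof("crock back out",288,320,225,335,.205,.225,1,1)
prof("crock front out",360,390,225,335,.205,.225,1,-1)
prof("crock -x out",285,390,300,335,.205,.225,0,-1)
prof("crock +x out",285,390,225,250,.205,.225,0,1)
prof("tray +y",420,445,235,335,.045,.065,1,1)
prof("tray -y",510,535,235,335,.045,.065,1,-1)
prof("tray -x",420,535,310,340,.045,.065,0,-1)
prof("tray +x",420,535,235,260,.045,.065,0,1)
prof("lug",522,540,262,310,.072,.1,1,0)
E
```

```text
bar slope deg 0.04 at mid 0.487 -> 0.2882  range 0.445 0.529 rms 0.0005
stand front slope deg 0.54 at mid 0.491 -> 0.0524  range 0.407 0.575 rms 0.0009
stand -x side slope deg -0.57 at mid 0.153 -> 0.3893  range 0.069 0.237 rms 0.0005
crock back out slope deg 0.08 at mid 0.490 -> 0.2437  range 0.418 0.562 rms 0.0009
crock front out slope deg 0.32 at mid 0.491 -> 0.0797  range 0.419 0.563 rms 0.0009
crock -x out slope deg -0.67 at mid 0.164 -> 0.4008  range 0.098 0.230 rms 0.0005
crock +x out slope deg 0.03 at mid 0.163 -> 0.5756  range 0.097 0.229 rms 0.0007
tray +y slope deg -1.73 at mid 0.510 -> -0.0563  range 0.426 0.594 rms 0.0008
tray -y slope deg -2.28 at mid 0.503 -> -0.2828  range 0.419 0.587 rms 0.0006
tray -x slope deg 2.30 at mid -0.166 -> 0.4059  range -0.262 -0.070 rms 0.0005
tray +x slope deg 1.38 at mid -0.172 -> 0.6050  range -0.268 -0.076 rms 0.0011
lug slope deg -0.55 at mid 0.503 -> -0.2872  range 0.485 0.521 rms 0.0001
```

Call:
send_rows([
  [10, -16, 4.6, 0, 0, 5, 0],
  [19.7, -32.1, 4.6, 0, 0, 10, 0],
  [19.7, -32.1, 4.6, 0, 0, 10, 0],
  [19.7, -32.1, 4.6, 0, 0, 10, 0],
  [19.7, -32.1, 4.6, 0, 0, 10, 0],
  [19.7, -32.1, 4.6, 0, 0, 10, 0],
  [21.7, -62.1, 4.6, 0, 0, 21, 0],
  [21.7, -62.1, 4.6, 0, 0, 21, 0],
  [21.7, -62.1, 4.6, 0, 0, 21, 0],
  [21.7, -62.1, 4.6, 0, 0, 21, 0],
  [21.7, -62.1, 4.6, 0, 0, 21, 0],
  [21.7, -62.1, 4.6, 0, 0, 21, 0],
])

```text
t: 1.6
tool_pos: [0.4801, -0.004, 0.4507]
eef_rot: [[-0.999, 0.042, -0.0], [0.042, 0.999, -0.002], [0.0, -0.002, -1.0]]
wrist_force: [0.2, 1.2, -0.6]
gripper_width: 1.001
```

Call:
send_rows([
  [1, -14, 0, 0, 0, 0, 0],
  [2.2, -28.6, -8, 0, 0, 0, 0],
  [2.2, -28.6, -8, 0, 0, 0, 0],
  [2.2, -28.6, -12, 0, 0, 0, 0],
  [2.2, -28.6, -12, 0, 0, 0, 0],
  [2.2, -28.6, -12, 0, 0, 0, 0],
  [2.2, -28.6, -12, 0, 0, 0, 0],
])

```text
t: 2.48
tool_pos: [0.5026, -0.2848, 0.3301]
eef_rot: [[-0.999, 0.034, -0.001], [0.034, 0.999, 0.001], [0.001, 0.001, -1.0]]
wrist_force: [0.6, 0.3, -0.2]
gripper_width: 1.003
```

```bash
python3 - <<'E'
from h import *
i,W=cloud("top"); c=i[150:260,290:420]; cv2.imwrite("pics/a.png",cv2.resize(c,None,fx=5,fy=5,interpolation=cv2.INTER_CUBIC))
print(get_obs()["tool_pos"],get_obs()["joints"])
E
```

```text
[ 0.50296101 -0.2840799   0.33088111] [ 0.31499724  0.51424499  0.17979941  1.80124604 -0.11995511  0.83689266
  2.09048721]
```

View pics/a.png

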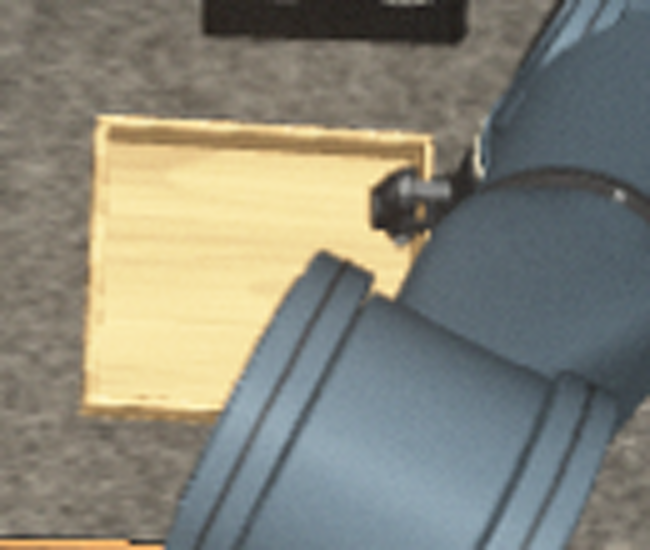

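The picture shows the open jaw over the tray's outer end at about (400,205), in line with the lug. I'll lower, grip the lug, and move the tray.

Call:
send_rows([
  [0, -0.3, -5, 0, 0, 0, 0],
  [0, -0.3, -10, 0, 0, 0, 0],
  [0, -0.3, -10, 0, 0, 0, 0],
  [0, -0.3, -10, 0, 0, 0, 0],
  [0, -0.3, -10, 0, 0, 0, 1],
  [0, -0.3, -10, 0, 0, 0, 1],
  [0, -0.3, -10, 0, 0, 0, 1],
  [0, -0.3, -10, 0, 0, 0, 1],
  [0, -0.3, -10, 0, 0, 0, 1],
  [0, -0.3, -10, 0, 0, 0, 1],
  [0, -0.3, -10, 0, 0, 0, 1],
], force=50)

```text
t: 3.9
tool_pos: [0.5024, -0.2891, 0.2313]
eef_rot: [[-0.999, 0.034, 0.001], [0.034, 0.999, -0.001], [-0.001, -0.001, -1.0]]
wrist_force: [-0.7, -1.3, 5.5]
gripper_width: 0.152
```

Call:
send_rows([
  [-0.2, 1.5, 0, 0, 0, 0.4, 1],
  [-0.4, 3, 0, 0, 0, 0.8, 1],
  [-0.6, 4.5, 0, 0, 0, 1.2, 1],
  [-0.8, 6, 0, 0, 0, 1.6, 1],
  [-1.0, 7.5, 0, 0, 0, 2, 1],
  [-1.2, 9, 0, 0, 0, 2.3, 1],
  [-1.2, 9.7, 0, 0, 0, 2.3, 1],
  [-1.2, 10.2, 0, 0, 0, 2.3, 1],
  [-1.2, 10.2, 0, 0, 0, 2.3, 1],
  [-1.2, 10.2, 0, 0, 0, 2.3, 1],
])

```text
t: 5.15
tool_pos: [0.4906, -0.1865, 0.2313]
eef_rot: [[-1.0, -0.006, 0.001], [-0.006, 1.0, -0.001], [-0.001, -0.001, -1.0]]
wrist_force: [-0.2, -2.6, 7.9]
gripper_width: 0.155
```

Call:
send_rows([
  [0, 0, 0, 0, 0, 0, 0.6],
  [0, 0, 0, 0, 0, 0, 0.6],
  [0, 0, 3, 0, 0, 0, 0.6],
  [0, 0, 9, 0, 0, 0, 0.6],
  [0, 0, 15, 0, 0, 0, 0.6],
  [0, 0, 21, 0, 0, 0, 0.6],
  [0, 6, 21, 0, 0, 0, 0.6],
  [0, 47.6, 21, 0, 0, 0, 0.6],
  [0, 47.6, 21, 0, 0, 0, 0.6],
  [0, 47.6, 21, 0, 0, 0, 0.6],
  [0, 47.6, 21, 0, 0, 0, 0.6],
  [0, 47.6, 21, 0, 0, 0, 0.6],
])

```text
t: 6.65
tool_pos: [0.4897, 0.1881, 0.4406]
eef_rot: [[-1.0, -0.006, -0.0], [-0.006, 1.0, -0.0], [0.0, -0.0, -1.0]]
wrist_force: [2.0, -0.4, 0.4]
gripper_width: 0.398
```

Call:
send_rows([
  [0, 0, 0, 0, 0, 0, 0.6],
  [0, 0, 0, 0, 0, 0, 0.6],
  [0, 0, 0, 0, 0, 0, 0.6],
  [0, 0, 0, 0, 0, 0, 0.6],
])

```text
t: 7.15
tool_pos: [0.4905, 0.1848, 0.4408]
eef_rot: [[-1.0, -0.004, 0.0], [-0.004, 1.0, -0.0], [-0.0, -0.0, -1.0]]
wrist_force: [0.5, -0.0, -0.0]
gripper_width: 0.401
```

```bash
python3 - <<'E'
from h import *
o=get_obs();print(o["t"],o["tool_pos"],o["gripper_width"],o["wrist_force"])
i,W=cloud("top"); c=i[150:260,180:400]; cv2.imwrite("pics/b.png",cv2.resize(c,(796,400),interpolation=cv2.INTER_CUBIC))
i2,_=cloud("side"); c=i2[140:320,170:330]; cv2.imwrite("pics/b2.png",cv2.resize(c,None,fx=3.2,fy=3.2,interpolation=cv2.INTER_CUBIC))
m=(W[...,2]>.04)&(W[...,2]<.065)&(W[...,0]>.37)&(W[...,0]<.63)&(W[...,1]<.06)&(W[...,1]>-.22)
r=cv2.minAreaRect((W[m][:,:2]*1000).astype(np.float32));print(r,m.sum())
m=(W[...,2]>.07)&(W[...,2]<.095)&(W[...,0]>.42)&(W[...,0]<.56)&(W[...,1]<-.16)&(W[...,1]>-.22)
print(m.sum(),np.median(W[m],0))
E
```

```text
7.15 [0.4905206  0.1847703  0.44081468] 0.40067704669704457 [ 0.54860318 -0.01523123 -0.0140175 ]
((489.7123107910156, -69.10517120361328), (237.53562927246094, 202.24609375), 89.97763061523438) 556
88 [ 0.49026109 -0.18144099  0.08229391]
```

View pics/b.png

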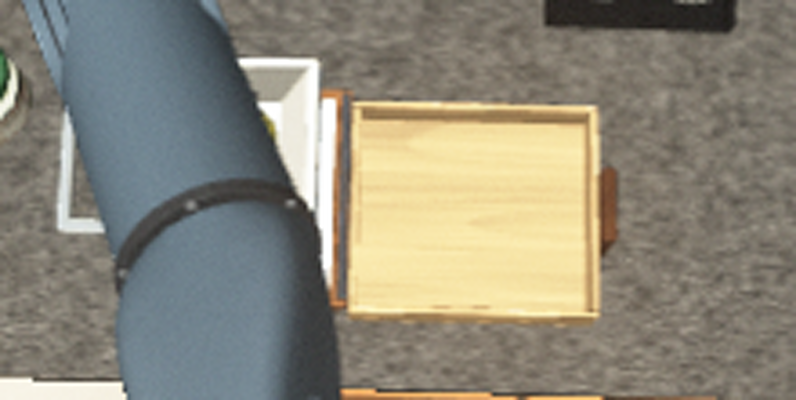

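View pics/b2.png

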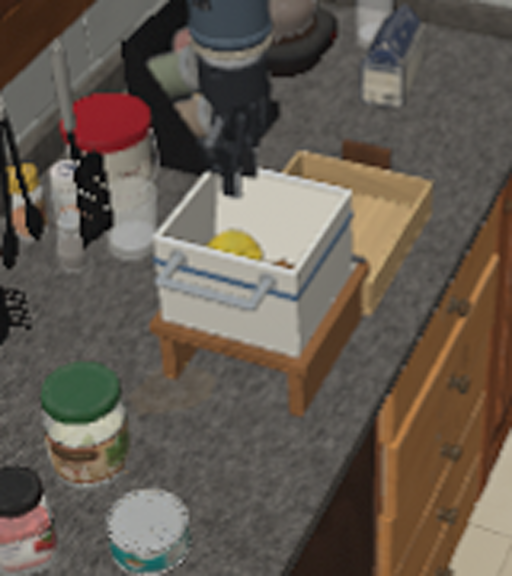

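The tray is flush against the stand and square (dark strip at x≈345 in the crop, lug at 608,210), and the jaw is clear above the crock. Next is the bar.

Call:
send_rows([
  [-0.2, 5, 0, 0, 0, 0, 0.6],
  [-0.2, 10.4, 0, 0, 0, 0, 0.6],
  [-0.2, 10.4, 0, 0, 0, 0, 0.6],
  [-0.2, 10.4, -3, 0, 0, 0, 0.6],
  [-0.2, 10.4, -6, 0, 0, 0, 0.6],
  [-0.2, 10.4, -9.1, 0, 0, 0, 0.6],
  [-0.2, 10.4, -9.1, 0, 0, 0, 0.6],
  [-0.2, 10.4, -9.1, 0, 0, 0, 0.6],
])

```text
t: 8.25
tool_pos: [0.4889, 0.2896, 0.3508]
eef_rot: [[-1.0, -0.005, 0.001], [-0.005, 1.0, 0.0], [-0.001, 0.0, -1.0]]
wrist_force: [0.6, 0.2, 0.4]
gripper_width: 0.405
```

```bash
python3 - <<'E'
from h import *
o=get_obs();print(o["t"],o["tool_pos"],o["gripper_width"],o["wrist_force"])
i2,W=cloud("side"); c=i2[130:310,170:330]; cv2.imwrite("pics/c.png",cv2.resize(c,None,fx=3.3,fy=3.3,interpolation=cv2.INTER_CUBIC))
# rows
p=np.array([.0675,.09]);h=np.array([.289,.195])-p
for f in range(0,106,5):
    a=np.radians(f);y=h[0]*np.cos(a)-h[1]*np.sin(a);z=h[0]*np.sin(a)+h[1]*np.cos(a)
    print(f,np.round(100*(np.array([y,z])-h),1),end=' ')
E
```

```text
8.25 [0.48887172 0.28959611 0.35076868] 0.4050437139810778 [0.60653419 0.2116434  0.44983351]
0 [0. 0.] 5 [-1.   1.9] 10 [-2.2  3.7] 15 [-3.5  5.4] 20 [-4.9  6.9] 25 [-6.5  8.4] 30 [-8.2  9.7] 35 [-10.   10.8] 40 [-11.9  11.8] 45 [-13.9  12.6] 50 [-16.   13.2] 55 [-18.   13.7] 60 [-20.2  13.9] 65 [-22.3  14. ] 70 [-24.4  13.9] 75 [-26.6  13.6] 80 [-28.6  13.1] 85 [-30.7  12.5] 90 [-32.6  11.6] 95 [-34.5  10.7] 100 [-36.3   9.5] 105 [-38.    8.2]
```

View pics/c.png

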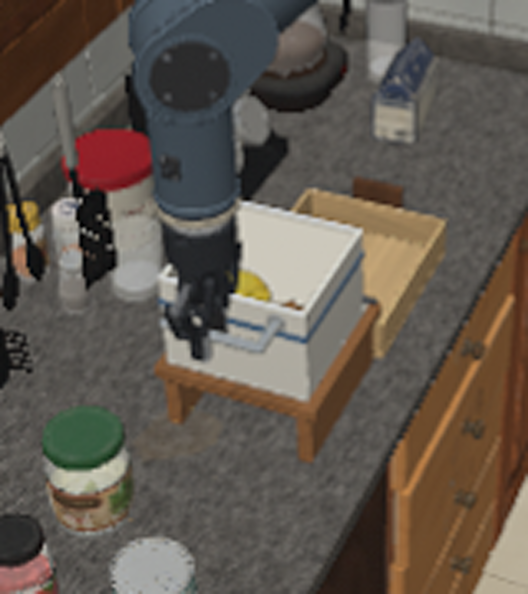

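The fingers straddle the bar, which shows at (240,340). I'll close on it.

Call:
send_rows([
  [0, 0, 0, 0, 0, 0, 1],
  [0, 0, 0, 0, 0, 0, 1],
  [0, 0, 0, 0, 0, 0, 1],
  [0, 0, 0, 0, 0, 0, 1],
  [0, 0, 0, 0, 0, 0, 1],
], force=100)

```text
t: 8.93
tool_pos: [0.4887, 0.2889, 0.3512]
eef_rot: [[-1.0, -0.005, 0.001], [-0.005, 1.0, -0.001], [-0.001, -0.001, -1.0]]
wrist_force: [-2.6, -6.6, 9.7]
gripper_width: 0.104
```

Call:
send_rows([
  [0, -0.2, 0.4, 0, 0, 0, 1],
  [0, -0.4, 0.8, 0, 0, 0, 1],
  [0, -0.7, 1.35, 0, 0, 0, 1],
  [0, -1.0, 1.9, 0, 0, 0, 1],
  [0, -1.0, 1.9, 0, 0, 0, 1],
])

```text
t: 9.55
tool_pos: [0.4884, 0.2796, 0.369]
eef_rot: [[-1.0, -0.005, 0.0], [-0.005, 1.0, -0.0], [-0.0, -0.0, -1.0]]
wrist_force: [-0.2, -0.3, -11.3]
gripper_width: 0.099
```

Call:
send_rows([
  [0, -0.6, 0.9, 0, 0, 0, 1],
  [0, -1.2, 1.8, 0, 0, 0, 1],
  [0, -1.85, 2.65, 0, 0, 0, 1],
  [0, -2.5, 3.5, 0, 0, 0, 1],
  [0, -3.2, 4.3, 0, 0, 0, 1],
  [0, -3.9, 5.0, 0, 0, 0, 1],
  [0, -4.7, 5.8, 0, 0, 0, 1],
  [0, -5.5, 6.5, 0, 0, 0, 1],
  [0, -6.35, 7.2, 0, 0, 0, 1],
  [0, -7.2, 7.8, 0, 0, 0, 1],
  [0, -8.1, 8.4, 0, 0, 0, 1],
  [0, -9.0, 8.9, 0, 0, 0, 1],
])

```text
t: 11.05
tool_pos: [0.4887, 0.1911, 0.46]
eef_rot: [[-1.0, -0.007, 0.004], [-0.007, 1.0, 0.004], [-0.004, 0.004, -1.0]]
wrist_force: [0.1, 9.7, 3.7]
gripper_width: 0.103
```

Call:
send_rows([
  [0, -0.95, 0.5, 0, 0, 0, 1],
  [0, -1.9, 1.0, 0, 0, 0, 1],
  [0, -2.9, 1.4, 0, 0, 0, 1],
  [0, -3.9, 1.8, 0, 0, 0, 1],
  [0, -4.9, 2.1, 0, 0, 0, 1],
  [0, -6, 2.4, 0, 0, 0, 1],
  [0, -7, 2.65, 0, 0, 0, 1],
  [0, -8, 2.9, 0, 0, 0, 1],
  [0, -9.1, 3.0, 0, 0, 0, 1],
  [0, -10.2, 3.1, 0, 0, 0, 1],
  [0, -11.2, 3.15, 0, 0, 0, 1],
  [0, -12.3, 3.2, 0, 0, 0, 1],
])

```text
t: 12.55
tool_pos: [0.4892, 0.066, 0.4929]
eef_rot: [[-1.0, -0.005, 0.008], [-0.005, 1.0, 0.001], [-0.008, 0.001, -1.0]]
wrist_force: [3.9, -0.3, 8.4]
gripper_width: 0.096
```

```bash
python3 - <<'E'
from h import *
i2,W=cloud("side"); c=i2[100:300,170:350]; cv2.imwrite("pics/d.png",cv2.resize(c,None,fx=2.8,fy=2.8,interpolation=cv2.INTER_CUBIC))
E
```

```text
(no output)
```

View pics/d.png

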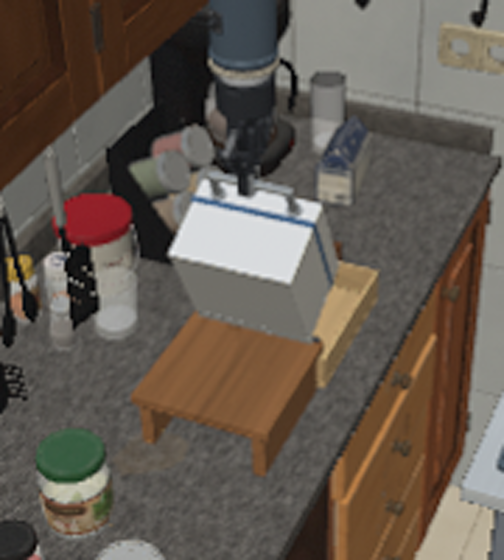

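The crock is rocking cleanly on the stand's front edge, about 65° by eye, with the bar held at (245,180). Continuing.

Call:
send_rows([
  [0, -1.05, 0, 0, 0, 0, 1],
  [0, -2.1, -0.1, 0, 0, 0, 1],
  [0, -3.2, -0.2, 0, 0, 0, 1],
  [0, -4.3, -0.4, 0, 0, 0, 1],
  [0, -5.3, -0.6, 0, 0, 0, 1],
  [0, -6.3, -0.9, 0, 0, 0, 1],
  [0, -7.35, -1.2, 0, 0, 0, 1],
  [0, -8.4, -1.5, 0, 0, 0, 1],
  [0, -9.4, -1.9, 0, 0, 0, 1],
  [0, -10.3, -2.4, 0, 0, 0, 1],
  [0, -10.3, -2.4, 0, 0, 0, 1],
  [0, -10.3, -2.4, 0, 0, 0, 1],
])

```text
t: 14.1
tool_pos: [0.4887, -0.038, 0.467]
eef_rot: [[-1.0, -0.004, 0.003], [-0.004, 1.0, -0.002], [-0.003, -0.002, -1.0]]
wrist_force: [0.0, -3.6, 4.6]
gripper_width: 0.1
```

Call:
send_rows([
  [0, -0.75, -0.35, 0, 0, 0, 1],
  [0, -1.5, -0.7, 0, 0, 0, 1],
  [0, -1.9, -0.9, 0, 0, 0, 1],
  [0, -2.3, -1.15, 0, 0, 0, 1],
  [0, -2.65, -1.4, 0, 0, 0, 1],
  [0, -3.0, -1.6, 0, 0, 0, 1],
  [0, -3.35, -1.85, 0, 0, 0, 1],
  [0, -3.7, -2.1, 0, 0, 0, 1],
  [0, -3.7, -2.1, 0, 0, 0, 1],
  [0, -3.7, -2.1, 0, 0, 0, 1],
  [0, -3.7, -2.1, 0, 0, 0, 1],
  [0, -3.7, -2.1, 0, 0, 0, 1],
])

```text
t: 15.6
tool_pos: [0.4883, -0.0723, 0.4444]
eef_rot: [[-1.0, -0.007, -0.001], [-0.007, 1.0, 0.001], [0.001, 0.001, -1.0]]
wrist_force: [1.7, 2.9, -9.2]
gripper_width: 0.1
```

```bash
python3 - <<'E'
from h import *
a,_=cloud("top");b,_=cloud("side")
c=np.hstack([cv2.resize(a[140:270,200:360],(492,400)),cv2.resize(b[120:280,200:320],(300,400))]);cv2.imwrite("pics/e.png",c)
E
```

```text
(no output)
```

View pics/e.png

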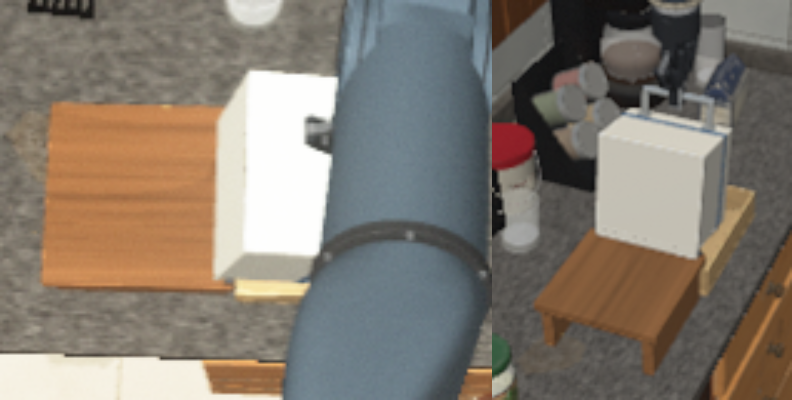

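The crock is tipped to about 100° and still on the stand edge. I'll go on to about 106° and hold.

Call:
send_rows([
  [0, -0.35, -0.25, 0, 0, 0, 1],
  [0, -0.7, -0.5, 0, 0, 0, 1],
  [0, -1.05, -0.75, 0, 0, 0, 1],
  [0, -1.4, -1.0, 0, 0, 0, 1],
  [0, -1.7, -1.3, 0, 0, 0, 1],
  [0, -2.0, -1.6, 0, 0, 0, 1],
  [0, -2.0, -1.6, 0, 0, 0, 1],
  [0, -2.0, -1.6, 0, 0, 0, 1],
  [0, -2.0, -1.6, 0, 0, 0, 1],
  [0, -2.0, -1.6, 0, 0, 0, 1],
  [0, -2.0, -1.6, 0, 0, 0, 1],
  [0, -2.0, -1.6, 0, 0, 0, 1],
])

```text
t: 17.2
tool_pos: [0.4884, -0.0928, 0.4286]
eef_rot: [[-1.0, -0.006, -0.0], [-0.006, 1.0, 0.0], [0.0, 0.0, -1.0]]
wrist_force: [0.8, 3.3, -6.4]
gripper_width: 0.093
```

Call:
send_rows([
  [0, 0, 0, 0, 0, 0, 1],
  [0, 0, 0, 0, 0, 0, 1],
  [0, 0, 0, 0, 0, 0, 1],
  [0, 0, 0, 0, 0, 0, 1],
  [0, 0, 0, 0, 0, 0, 1],
  [0, 0, 0, 0, 0, 0, 1],
  [0, 0, 0, 0, 0, 0, 1],
  [0, 0, 0, 0, 0, 0, 1],
])

```text
t: 18.2
tool_pos: [0.4884, -0.093, 0.4287]
eef_rot: [[-1.0, -0.006, 0.0], [-0.006, 1.0, -0.0], [-0.0, -0.0, -1.0]]
wrist_force: [2.0, 1.9, -7.6]
gripper_width: 0.093
```

```bash
python3 - <<'E'
from h import *
a,W=cloud("top");b,V=cloud("side")
def col(i,W,n):
    h=cv2.cvtColor(i,cv2.COLOR_BGR2HSV)
    m=(h[...,0]>24)&(h[...,0]<34)&(h[...,1]>170)&(h[...,2]>120)
    m&=(W[...,0]>.3)&(W[...,0]<.7)&(abs(W[...,1])<.3)
    o=(h[...,0]>5)&(h[...,0]<18)&(h[...,1]>110)&(W[...,0]>.38)&(W[...,0]<.6)&(W[...,1]<.03)&(W[...,1]>-.18)
    for q,k in((m,'lemon'),(o,'onion')): print(n,k,q.sum(),np.round(np.median(W[q],0),3) if q.any() else '')
col(a,W,"top");col(b,V,"side")
# back wall (underside/base) plane for tilt: white base seen by side camera
h=cv2.cvtColor(b,cv2.COLOR_BGR2HSV)
w=V[(h[...,1]<45)&(h[...,2]>120)&(V[...,0]>.42)&(V[...,0]<.55)&(V[...,2]>.12)&(V[...,2]<.25)&(V[...,1]<.11)&(V[...,1]>0)]
c=w-np.median(w,0);n=np.linalg.svd(c,full_matrices=False)[2][2];print(len(w),n,np.degrees(np.arctan2(n[2],n[1])))
cv2.imwrite("pics/f.png",np.hstack([cv2.resize(a[130:290,240:400],(400,400)),cv2.resize(b[120:280,200:360],(400,400))]))
E
```

```text
top lemon 0 
top onion 18 [ 0.593 -0.177  0.594]
side lemon 0 
side onion 10 [ 0.423 -0.095  0.593]
1018 [ 0.01161376 -0.9583345  -0.28541217] -163.41536169940255
```

View pics/f.png

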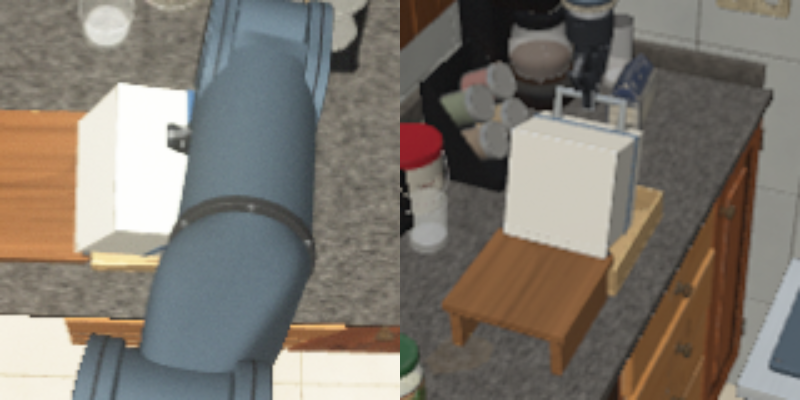

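Call:
send_rows([
  [0, 1.0, 0.8, 0, 0, 0, 1],
  [0, 2.0, 1.6, 0, 0, 0, 1],
  [0, 2.9, 2.2, 0, 0, 0, 1],
  [0, 3.8, 2.8, 0, 0, 0, 1],
  [0, 4.75, 3.25, 0, 0, 0, 1],
  [0, 5.7, 3.7, 0, 0, 0, 1],
  [0, 6.65, 4.15, 0, 0, 0, 1],
  [0, 7.6, 4.6, 0, 0, 0, 1],
  [0, 8.65, 4.9, 0, 0, 0, 1],
  [0, 9.7, 5.2, 0, 0, 0, 1],
  [0, 10.7, 5.45, 0, 0, 0, 1],
  [0, 11.7, 5.7, 0, 0, 0, 1],
])

```text
t: 19.8
tool_pos: [0.4887, 0.0244, 0.4869]
eef_rot: [[-1.0, -0.005, 0.003], [-0.005, 1.0, 0.0], [-0.003, -0.0, -1.0]]
wrist_force: [6.4, -2.1, -4.3]
gripper_width: 0.095
```

```bash
python3 - <<'E'
from h import *
a,W=cloud("top");b,V=cloud("side")
for i,w,n in((a,W,"top"),(b,V,"side")):
    h=cv2.cvtColor(i,cv2.COLOR_BGR2HSV)
    m=(h[...,0]>24)&(h[...,0]<34)&(h[...,1]>150)&(w[...,0]>.3)&(w[...,0]<.7)&(abs(w[...,1])<.3)
    if m.any():print(n,m.sum(),np.round(np.median(w[m],0),3))
cv2.imwrite("pics/g.png",np.hstack([cv2.resize(a[130:290,240:400],(400,400)),cv2.resize(b[120:280,200:360],(400,400))]))
E
```

```text
top 137 [ 0.515 -0.132  0.051]
```

View pics/g.png

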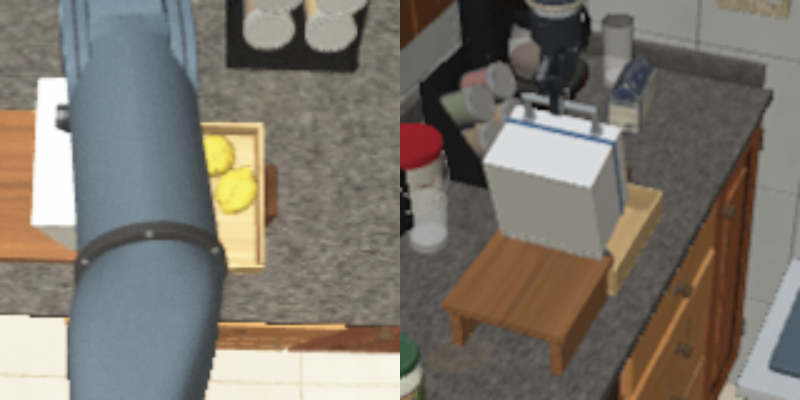

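Both lemons are in the tray, at (218,155) and (238,190); the arm hides the rest. I'll rock further back to find the onion.

Call:
send_rows([
  [0, 1.1, 0.2, 0, 0, 0, 1],
  [0, 2.2, 0.3, 0, 0, 0, 1],
  [0, 3.25, 0.4, 0, 0, 0, 1],
  [0, 4.3, 0.4, 0, 0, 0, 1],
  [0, 5.35, 0.35, 0, 0, 0, 1],
  [0, 6.4, 0.3, 0, 0, 0, 1],
  [0, 7.5, 0.2, 0, 0, 0, 1],
  [0, 8.6, 0.1, 0, 0, 0, 1],
  [0, 9.6, -0.15, 0, 0, 0, 1],
  [0, 10.6, -0.4, 0, 0, 0, 1],
  [0, 11.65, -0.7, 0, 0, 0, 1],
  [0, 12.7, -1.0, 0, 0, 0, 1],
])

```text
t: 21.4
tool_pos: [0.4893, 0.1557, 0.4806]
eef_rot: [[-1.0, -0.009, 0.01], [-0.009, 1.0, 0.01], [-0.01, 0.01, -1.0]]
wrist_force: [6.7, 9.2, 19.2]
gripper_width: 0.099
```

```bash
python3 - <<'E'
from h import *
a,W=cloud("top")
h=cv2.cvtColor(a,cv2.COLOR_BGR2HSV)
m=(W[...,0]>.4)&(W[...,0]<.58)&(W[...,1]>-.17)&(W[...,1]<.04)&(W[...,2]>.025)&(W[...,2]<.12)
n,l,st,c=cv2.connectedComponentsWithStats(m.astype(np.uint8))
for k in range(1,n):
    if st[k,4]>25:
        q=l==k;print(st[k],np.round(np.median(W[q],0),3),"zmax %.3f"%W[q][:,2].max(),"hsv",np.median(h[q],0))
E
```

```text
[318 184  25  32 451] [ 0.519 -0.128  0.051] zmax 0.067 hsv [ 27. 145. 244.]
[285 209  15  19  91] [ 0.448 -0.012  0.049] zmax 0.065 hsv [ 15. 134. 193.]
```

Call:
send_rows([
  [0, 1.0, -0.2, 0, 0, 0, 1],
  [0, 2.0, -0.6, 0, 0, 0, 1],
  [0, 2.95, -1.1, 0, 0, 0, 1],
  [0, 3.9, -1.6, 0, 0, 0, 1],
  [0, 4.8, -2.15, 0, 0, 0, 1],
  [0, 5.7, -2.7, 0, 0, 0, 1],
  [0, 6.55, -3.35, 0, 0, 0, 1],
  [0, 7.4, -4.0, 0, 0, 0, 1],
  [0, 8.2, -4.75, 0, 0, 0, 1],
  [0, 9.0, -5.5, 0, 0, 0, 1],
  [0, 9.7, -6.25, 0, 0, 0, 1],
  [0, 10.4, -7.0, 0, 0, 0, 1],
])

```text
t: 22.95
tool_pos: [0.4882, 0.2559, 0.4051]
eef_rot: [[-1.0, -0.006, -0.0], [-0.006, 1.0, 0.0], [0.0, 0.0, -1.0]]
wrist_force: [-1.8, 0.9, -6.3]
gripper_width: 0.096
```

Call:
send_rows([
  [0, 0.65, -0.85, 0, 0, 0, 1],
  [0, 1.3, -1.7, 0, 0, 0, 1],
  [0, 1.7, -2.4, 0, 0, 0, 1],
  [0, 2.1, -3.0, 0, 0, 0, 1],
  [0, 2.5, -3.6, 0, 0, 0, 1],
  [0, 2.75, -4.1, 0, 0, 0, 1],
  [0, 3.0, -4.5, 0, 0, 0, 1],
  [0, 3.2, -4.8, 0, 0, 0, 1],
  [0, 3.3, -5.0, 0, 0, 0, 1],
  [0, 3.4, -5.2, 0, 0, 0, 1],
  [0, 3.4, -5.2, 0, 0, 0, 1],
  [0, 3.4, -5.2, 0, 0, 0, 1],
])

```text
t: 24.45
tool_pos: [0.488, 0.2895, 0.3569]
eef_rot: [[-1.0, -0.007, 0.002], [-0.007, 1.0, 0.002], [-0.002, 0.002, -1.0]]
wrist_force: [-8.1, -1.6, 26.5]
gripper_width: 0.097
```

Call:
send_rows([
  [0, 0, 0.2, 0, 0, 0, 1],
  [0, 0, 0.3, 0, 0, 0, 1],
  [0, 0, 0.3, 0, 0, 0, 1],
])

```text
t: 24.82
tool_pos: [0.4885, 0.2874, 0.3585]
eef_rot: [[-1.0, -0.005, 0.001], [-0.005, 1.0, -0.002], [-0.001, -0.002, -1.0]]
wrist_force: [-4.8, -6.0, 16.2]
gripper_width: 0.094
```

```bash
python3 - <<'E'
from h import *
o=get_obs();print(o["wrist_force"],o["tool_pos"])
a,W=cloud("top");b,V=cloud("side")
def f(W,n):
    q=W[(W[...,2]>.2)&(W[...,2]<.235)&(W[...,0]>.39)&(W[...,0]<.59)&(W[...,1]>.06)&(W[...,1]<.255)]
    A=np.c_[q[:,:2]-[.49,.16],np.ones(len(q))];c=np.linalg.lstsq(A,q[:,2],rcond=None)[0]
    r=q[:,2]-A@c;k=abs(r)<.004;c=np.linalg.lstsq(A[k],q[k,2],rcond=None)[0]
    print(n,len(q),"rim plane deg",np.degrees(c[:2]),c[2],"y",np.percentile(q[k,1],[1,99]),"x",np.percentile(q[k,0],[1,99]))
z=np.load("top0.npz");f(z["W"],"top0")
f(W,"top");f(V,"side")
E
```

```text
[-4.80962501 -5.99557011 16.18247298] [0.4884511  0.28737972 0.35845186]
top0 703 rim plane deg [-0.07204229  0.07334583] 0.21188096456049904 y [0.07881779 0.24457134] x [0.40021184 0.57633457]
top 546 rim plane deg [-0.04686841 -0.46407051] 0.21281069948837403 y [0.07780914 0.24243557] x [0.39971324 0.57614504]
side 469 rim plane deg [-0.41673345 -0.48006473] 0.21107458636074344 y [0.07670836 0.24715901] x [0.39793899 0.57181879]
```

The crock is seated upright, within 2 mm of its original place. Letting go and moving clear.

Call:
send_rows([
  [0, 0, 0.2, 0, 0, 0, 0.6],
  [0, 0, 0.2, 0, 0, 0, 0.6],
  [0, 0, 0.2, 0, 0, 0, 0.6],
  [0, 0, 0.2, 0, 0, 0, 0.6],
  [0, 0, 2, 0, 0, 0, 0.6],
  [0, 0, 5, 0, 0, 0, 0.6],
  [0, 0, 9, 0, 0, 0, 0.6],
  [0, 4, 9, 0, 0, 0, 0.6],
  [0, 10, 9, 0, 0, 0, 0.6],
  [-4, 16, 9, 0, 0, 0, 0.6],
  [-8, 21, 9, 0, 0, 0, 0.6],
  [-8, 21, 9, 0, 0, 0, 0.6],
])

```text
t: 26.42
tool_pos: [0.404, 0.5034, 0.4459]
eef_rot: [[-1.0, -0.014, -0.003], [-0.014, 1.0, 0.001], [0.003, 0.001, -1.0]]
wrist_force: [0.6, -0.4, 0.0]
gripper_width: 0.404
```

Call:
send_rows([
  [0, 0, 0, 0, 0, 0, 0.6],
  [0, 0, 0, 0, 0, 0, 0.6],
  [0, 0, 0, 0, 0, 0, 0.6],
  [0, 0, 0, 0, 0, 0, 0.6],
])

```text
t: 26.92
tool_pos: [0.4092, 0.4982, 0.4468]
eef_rot: [[-1.0, -0.004, 0.0], [-0.004, 1.0, -0.0], [-0.0, -0.0, -1.0]]
wrist_force: [-0.1, 0.4, 0.1]
gripper_width: 0.4
```

```bash
python3 - <<'E'
from h import *
o=get_obs();print(o["t"],o["wrist_force"],o["tool_pos"])
a,W=cloud("top");W0=np.load("top0.npz")["W"]
def rim(W,n):
    q=W[(W[...,2]>.2)&(W[...,2]<.235)&(W[...,0]>.39)&(W[...,0]<.59)&(W[...,1]>.06)&(W[...,1]<.255)]
    A=np.c_[q[:,:2]-[.49,.16],np.ones(len(q))];c=np.linalg.lstsq(A,q[:,2],rcond=None)[0]
    print(n,len(q),np.degrees(c[:2]),c[2],np.percentile(q[:,1],[1,99]),np.percentile(q[:,0],[1,99]))
rim(W0,"before");rim(W,"now")
m=(W[...,2]>.07)&(W[...,2]<.095)&(W[...,0]>.42)&(W[...,0]<.56)&(W[...,1]<-.165)&(W[...,1]>-.22);print("lug",np.median(W[m],0))
m=(W[...,2]>.045)&(W[...,2]<.062)&(W[...,0]>.37)&(W[...,0]<.63)&(W[...,1]<.051)&(W[...,1]>-.22);print(cv2.minAreaRect((W[m][:,:2]*1000).astype(np.float32)))
for s,(x,y,z) in dict(jar=(.583,.408,.122),jam=(.586,.541,.099),tin=(.4705,.483,.037),tea=(.557,-.468,.107)).items():
    for w in(W0,W):
        k=(abs(w[...,0]-x)<.07)&(abs(w[...,1]-y)<.08)&(abs(w[...,2]-z)<.015);print(s,k.sum(),np.round(np.median(w[k],0),3))
cv2.imwrite("pics/z.png",cv2.resize(a[130:270,100:400],(790,369),interpolation=cv2.INTER_CUBIC))
E
```

```text
26.925 [-0.08057118  0.38029501  0.14227631] [0.40917701 0.49817231 0.44682488]
before 703 [-0.05354615  0.05713234] 0.21129100361814945 [0.07883028 0.24948454] [0.40020735 0.57618274]
now 693 [-0.2516445   0.11761515] 0.21125551779056276 [0.07673151 0.24757765] [0.39970661 0.5754529 ]
lug [ 0.4859572  -0.18360787  0.08193366]
((489.6427001953125, -65.76276397705078), (201.09756469726562, 229.6866455078125), 0.46989205479621887)
jar 515 [0.582 0.406 0.122]
jar 514 [0.582 0.406 0.122]
jam 273 [0.587 0.541 0.099]
jam 275 [0.587 0.541 0.099]
tin 510 [0.471 0.481 0.036]
tin 505 [0.47  0.481 0.037]
tea 399 [ 0.556 -0.465  0.1  ]
tea 386 [ 0.556 -0.466  0.101]
```

View pics/z.png

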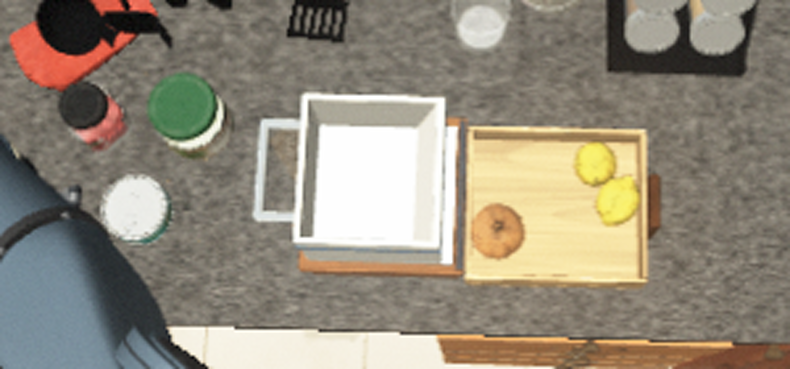

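The crock is empty and upright at (370,170). The lemons at (595,163) and (617,200) and the onion at (497,232) are in the tray, which is flush with the stand. I'm handing in.

```bash
python3 -c "
from workcell import workorder
print(workorder.sign_off())"
```

```text
the job is handed in; nothing more can be done
None
```

The job is done and handed in at about 27 s of robot time. I slid the tray by its lug up against the stand. Then I rocked the crock forward by its bar handle to about 106° and held it about 1.5 s. I eased it back down, let go and moved the arm clear.

**Last checks:**
- **Contents:** both lemons and the onion lie in the tray, and the crock is empty. I checked this on a single picture and did not measure their speed.
- **Crock:** it stands upright, with the rim tilted less than 0.3°, and about 2 mm from where it started.
- **Tray:** it is square to the stand within about 0.5°, centred within a few mm, and against the stand's pouring side.
- **Bystanders:** none of the jars, tin or box moved by more than about 1 mm.
- **Robot:** the wrist force is near zero and the gripper is clear of everything.

**What disagreed:**
- **Push on the way back:** the arm pressed on the crock a little harder than my planned arc should have needed. It was about 20 N partway back and 26 N on setting down, so I backed off slightly before letting go.
- **Grip on the bar:** the gripper closed to about 9 mm on the 12 mm bar, but the hold was firm throughout.

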